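# Slide a washed slate off the step and cross-stack it to dry

## Robot

A 6-joint arm with a two-finger parallel gripper is mounted at the origin on the work surface. World frame = base frame: x ahead of the robot, y to its left, z up, the work surface at z = 0. Lengths are in mm, angles in rad, forces in N, time in s.
With the tool pointing down it reaches from about 375 to 975 mm from the base axis. Payload 3.8 kg.
Tool frame: the origin (TCP) lies at the very end of the fingers, on their centre line; the grasp point (between the pads) lies 19 mm behind it; z points along the fingers, x is the direction in which the jaws open and shut, and the axes are right-handed (so a half turn about z gives the same grasp; the last joint's range is limited). The gripper opens to 88 mm and grips with 3 to 60 N. Pads are 18 mm wide; open, the fingers measure 123 mm over their backs; the gripper's body (75 mm by 187 mm) begins 45 mm behind the grasp point.
Start: joints at [-1.288, 0.264, 1.604, -0, 1.274, -0.037], TCP at [212.199, -640.773, 238.706] pointing down, gripper open.
Joint ranges: [-2.63, 2.63], [-0.94, 2.18], [0.31, 2.57], [-1.31, 4.45], [0, 2.66], [-2.55, 2.55]. Speed limits (rad/s): [2.57, 2.57, 3.14, 3.14, 3.14, 3.14].

## Interface

Orientations are given as a rotation vector (axis times angle).
In Python, from plant import monitor, cams, env gives the robot as it stands. The module is installed in compiled form; this text tells all that it offers.
- The arm moves only by the tool drive_tool, never from a script. Its argument "motion" is a list of rows, each a list of 3 entries, a list of its own where there are three numbers: the opening, from 0 (shut) to 1 (fully open), then the shift along the tool's x, y, z in m, then the turn, a rotation vector about the tool's x, y, z in rad. In form: [[jaw, [x, y, z], [ax, ay, az]], ...]. A call has 1 to 12 rows; each row shifts and turns the commanded pose from where the row before left it, along the tool's axes as they then stand; what a row does not reach is not made up. A row lasts 1/12 s, in which the tool goes at most 41.7 mm and 7.16 degrees, less where a joint would pass 70% of its speed; a pose out of reach is approached as far as the arm can. A call is refused whole if a number of a shift passes 0.0417 or a number of a turn 0.125, either way. A call with a gripper value outside its range is refused whole. The fingers move at their own pace and stop on an object; the grip force is fixed at half the most. Time passes only in rows, so rows that do not move let the fingers close. It gives the time, the measured TCP pose, the force and the opening at its end, in the units of the state.
- monitor.get_state(): the state, without advancing time (a new reading comes with each control period).
- cams.camera(name): name is "scene" or "top" or "wrist"; returns a dict with "frame" (400x640x3 uint8, red, green, blue), "depth" (400x640 float32, mm along the optical axis (not along the pixel's ray), 0 where there is no reading), "fx", "fy", "cx", "cy" (pixels), "view" (4x4, takes a point from world to camera coordinates). Camera axes: x right, y down, z forward; pixel columns grow to the right and rows downward; lengths in mm; the calibration is good to about 2 mm. A picture is of the moment at which its call begins.
- env.sign_off(): hands the job in, once; it reports no verdict.
The state is a dict: "clock": time; "qpos": joint angles; "qvel": joint speeds; "joint_torque": joint torques, N m; "ee_pos": TCP position; "tool_rot": TCP orientation; "contact_force": force on the tool from outside, world axes, zero at the start; "torque": the same for the moment, N m; "gripper_width": opening from 0.0 (shut) to 1.0 (fully open).
Only numpy, scipy, OpenCV 4.12 (cv2) and the standard library are available. Lean on these libraries where they do the work, as an engineer would, in place of code of your own. Each camera call takes 0.05 s, during which the arm holds its last target.

## Task

Slide the black serving slate flat along the wooden step, without lifting it, until about a third of its length sticks out over the open left edge; then take it by the overhanging end and lay it, without dropping it, centred and squarely crosswise on top of the blue-grey slate on the drying stand, so that air gets round both. Leave the blue-grey slate where it lies and everything else on the counter undisturbed.

Things in the scene. Friction and masses are not known exactly. Their poses are not given: they have to be found in the camera images.
- slate_center (a point): centre (half-way up) of the black slate to be dried: a loose flat rectangular plate 140 x 56 x 3 mm, about 70 g, no handle or holes. Its x axis runs along the 140 mm length, y along the 56 mm width, z is its face normal. It starts flat on the wooden step, its length roughly square to the open edge, all of it well inside the step. It is smooth and slides easily on the waxed wood (friction about 0.35); shut fingertips pressed on it with about 5 N drag it along.
- slate_end_a (a point): middle of one short end of the black slate (70 mm from its centre along +x), half-way up its thickness; this is the end that starts nearer the step's open edge
- slate_end_b (a point): middle of the other short end of the black slate (70 mm from its centre along -x), half-way up
- step_edge (a point): middle of the open edge of the wooden step, on its top face. The step is a fixed block of pale wood, 340 mm (its x) by 300 mm (its y) by 55 mm high, standing on the counter at the robot's right; the open edge is its 340 mm long left edge, the one towards the drying stand. Axes are the step's: x along the edge, y level and straight outwards over the edge, z up. Beyond the edge there is free space 55 mm down to the counter.
- lower_center (a point): centre (half-way up) of the blue-grey slate, loose, same size and weight as the black one (140 x 56 x 3 mm, x along its length), already lying flat on the drying stand, length along the stand's length; its top face is 1.5 mm above this point and 48 mm above the counter
- stand: drying stand: fixed white plastic bench 90 mm long (its x) by 50 mm wide (y) and 45 mm high, with two leg plates; origin at the centre of its underside, on the counter at the robot's left
- tape: bystander: lilac tape roll, 56 mm across, 20 mm high, lying on the step near its far right corner; origin at the centre of its underside
- carton: bystander: small white carton 40 x 70 x 28 mm high, on the step near its near right corner; origin at the centre of its underside
- mug: bystander: blue mug, 76 mm across, 75 mm high, handle on its +y side; origin at the centre of its underside
- pot: bystander: small open steel cup, 72 mm across, 55 mm high; origin at the centre of its underside
- jar: bystander: amber jar with red cap, 56 mm across, 85 mm high; origin at the centre of its underside
- marker: bystander: pink marker pen with white cap, 120 x 13 x 13 mm, lying along its x axis on the counter; origin at the centre of its underside
Things that resemble listed ones, but are neither listed nor needed, are in the scene too. What is shaped like the part that bears slate_center but red is not meant. What is shaped like the part that bears lower_center but orange is not meant.

How it is judged (in metres and radians):
On the way, in this order (a step that is already met when the one before it is completed fails the run):
1. the black slate lies flat on the step with one end at least 22 mm out over the open edge (y of any of slate_end_a, slate_end_b in the frame of step_edge above 0.022 m and z of slate_center in the frame of step_edge between -0.003 and 0.005 m and angle between slate_center's own z axis and vertical below 0.08 rad), for 0.2 s.
2. the black slate is held by the fingers near one end (grasp point within 45 mm of that end) and lifted at least 15 mm above the step's top (z of slate_center in the frame of step_edge above 0.015 m and contact force between the fingers and slate above 0.5 N and (horizontal distance between the grasp point and slate_end_a below 0.045 m or horizontal distance between the grasp point and slate_end_b below 0.045 m)), for 0.2 s.
At the end, for the whole second after the job is handed in: The black slate lies flat and at rest on top of the blue-grey slate, released, centres within 15 mm of each other horizontally, lengths crossing at a right angle within 0.2 rad; the blue-grey slate is flat on the stand within 15 mm of where it began (horizontal distance between slate_center and lower_center below 0.015 m and z of slate_center in the frame of lower_center between 0.0015 and 0.005 m and angle between the x axis of slate_center and the y axis of lower_center, either way round below 0.2 rad and angle between each of slate_center, lower_center's own z axis and vertical below 0.08 rad and distance of lower_center from where it was at the start of the episode below 0.015 m and linear speed of slate below 0.02 m/s and contact force between the fingers and slate below 0.05 N); the robot touches nothing.
It fails at once if the black slate is lifted more than 12 mm off the step while its centre is still more than 60 mm inside the open edge (z of slate_center in the frame of step_edge above 0.0135 m and y of slate_center in the frame of step_edge between -0.3 and -0.06 m).
It fails at once if the black slate falls freely at more than 0.5 m/s (dropped from more than about 13 mm) (linear speed of slate above 0.5 m/s and contact force between the fingers and slate below 0.05 N).
It fails at once if the black slate falls to the counter (height (world z) of slate_center below 0.025 m).
It fails at once if the blue-grey slate is pushed more than 25 mm (distance of lower_center from where it was at the start of the episode above 0.025 m).
It fails at once if a bystander is moved more than 20 mm (distance of any of tape, carton, mug, pot, jar, marker from where it was at the start of the episode above 0.02 m).
It also fails if it takes over 54 s, if anything falls off the work surface, if the arm or the gripper's body presses on something with over 40 N, if the wrist force passes 120 N, or if a joint passes its speed limit or range.

## Working session

There is one attempt and no reset: what is moved stays moved. The work goes in short steps, Python scripts to look and compute and a tool call to move; the robot and the scene stay as the last step left them, time stands still between calls to the robot, and variables do not carry over. Pictures are saved under pics/ and viewed, and the job is handed in when it is done.

Besides the shell and the picture viewer there is one more tool, called after "Request:" by a JSON object that holds its "method" and its "body". drive_tool: Moves the arm, as the interface text tells. Its arguments: {"type":"object","properties":{"motion":{"type":"array","items":{"type":"array"}}},"required":["motion"]}

```bash
mkdir -p pics
cat > h.py <<'E'
import numpy as np, cv2
from plant import monitor, cams, env
def snap(name,fn):
    c=cams.camera(name); cv2.imwrite('pics/'+fn,c['frame'][:,:,::-1]); np.savez('pics/'+fn+'.npz',**c); return c
def world(c):
    d=c['depth'].astype(float); v,u=np.mgrid[:400,:640]
    P=np.stack([(u-c['cx'])/c['fx']*d,(v-c['cy'])/c['fy']*d,d,np.ones_like(d)],-1)
    W=P@np.linalg.inv(c['view']).T
    W=W[...,:3]; W[d==0]=np.nan; return W
E
python3 - <<'E'
from h import *
for n in ('top','scene'):
    c=snap(n,n+'1.png'); print(n,c['fx'],c['view'].round(3).tolist())
print(monitor.get_state())
E
```

```text
top 478.58974140319077 [[0.003, -1.0, 0.0, -58.877], [-0.971, -0.003, -0.237, 580.78], [0.237, 0.0, -0.971, 1342.577], [0.0, 0.0, 0.0, 1.0]]
scene 496.1445068997991 [[0.145, 0.989, 0.019, -3.403], [0.628, -0.078, -0.774, -306.002], [-0.765, 0.124, -0.632, 1962.179], [0.0, 0.0, 0.0, 1.0]]
{'clock': 0.1, 'qpos': array([-1.28790314e+00,  2.64645733e-01,  1.60521044e+00, -1.43033731e-05,
        1.27370941e+00, -3.68954762e-02]), 'qvel': array([ 1.54405948e-03, -1.01170646e-03, -2.69832652e-03,  7.58593927e-05,
        2.16036731e-04,  5.33351578e-05]), 'joint_torque': array([ 4.31314102e-04, -5.03620505e+01, -3.58071578e+01,  7.31691881e-02,
        2.34212290e-02, -6.11703013e-05]), 'ee_pos': array([ 212.01690923, -640.17154995,  237.54870989]), 'tool_rot': array([-2.54581753e+00,  1.83871065e+00,  2.45594412e-03]), 'contact_force': array([-0.93494141, -0.41384625, -0.34118241]), 'torque': array([0.00379976, 0.0124062 , 0.0087977 ]), 'gripper_width': 0.9978967842073897}
```

View pics/top1.png

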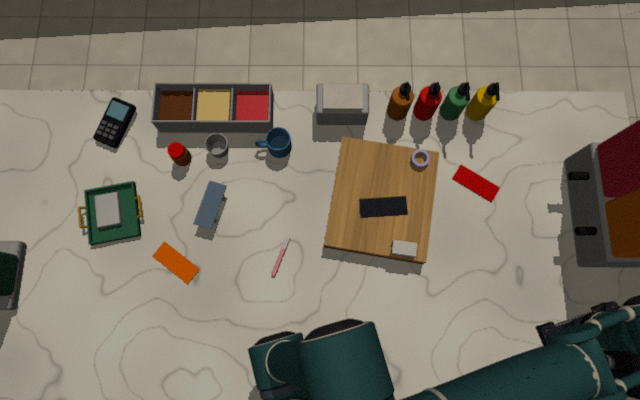

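View pics/scene1.png

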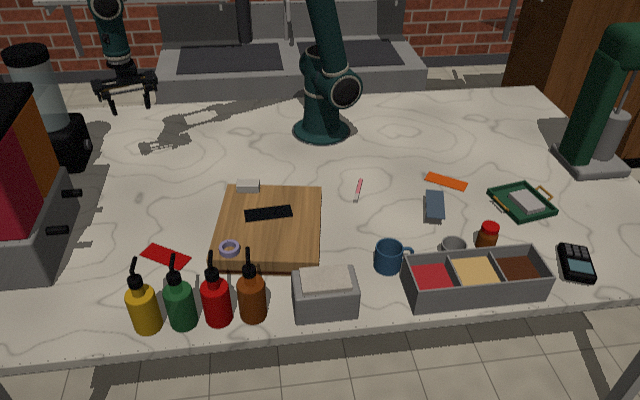

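The top view shows the black slate at (384,207) on the step, whose open edge runs from (341,139) to (325,248). The blue-grey slate on its stand is at (210,205), and the red and orange decoys are at (476,183) and (176,263).

```bash
cat >> h.py <<'E'
def rect(W,m):
    P=W[m]; P=P[~np.isnan(P[:,0])]
    z=np.median(P[:,2]); 
    r=cv2.minAreaRect(P[:,:2].astype(np.float32)); b=cv2.boxPoints(r)
    e=b[1]-b[0]; f=b[2]-b[1]; l=e if np.hypot(*e)>np.hypot(*f) else f
    return dict(c=np.round(r[0],1),size=np.round(r[1],1),mean=P[:,:2].mean(0).round(1),yaw=round(float(np.arctan2(l[1],l[0])),3),z=round(float(z),1),n=len(P))
def comp(m,seed):
    n,l=cv2.connectedComponents(m.astype(np.uint8)); return l==l[seed[1],seed[0]]
E
python3 - <<'E'
from h import *
for n,sb,sl in (('top',(384,207),(210,200)),('scene',(268,213),(434,205))):
    c=np.load(f'pics/{n}1.png.npz'); W=world(c); f=c['frame'].astype(int)
    print(n,f[sb[1],sb[0]],f[sl[1],sl[0]],W[sb[1],sb[0]],W[sl[1],sl[0]])
    m=comp((f.max(-1)<60)&(W[...,2]>45),sb); print('black',rect(W,m))
    m=comp((abs(W[...,2]-48)<6)&(f[...,2]>f[...,0]+12),sl); print('blue',rect(W,m))
    # step top
    m=(abs(W[...,2]-55)<6)&(abs(W[...,0]-560)<250)&(W[...,1]<-50)&(W[...,1]>-520)
    s=(355,200) if n=='top' else (300,215)
    m=comp(m,s); print('step',rect(W,m))
    ys,xs=np.nonzero(m)
    P=W[m][:,:2]; 
    # left edge fit: max y per x bin
    pts=[]
    for x0 in range(int(P[:,0].min())+20,int(P[:,0].max())-20,8):
        q=P[abs(P[:,0]-x0)<4]; 
        if len(q): pts.append((x0,q[:,1].max()))
    pts=np.array(pts); print('edge fit',np.polyfit(pts[:,0],pts[:,1],1), P[:,0].min(),P[:,0].max())
E
```

```text
top [23 23 23] [73 84 95] [ 547.19520111 -243.90910697   58.60274922] [569.33642816 274.4551158   47.72322275]
black {'c': array([ 548.8, -240.7]), 'size': array([ 55.5, 138.2]), 'mean': array([ 548.2, -240.4]), 'yaw': -1.5, 'z': 58.5, 'n': 845}
blue {'c': array([555.7, 274.2]), 'size': array([ 54.7, 136.9]), 'mean': array([555. , 273.9]), 'yaw': -0.293, 'z': 48.5, 'n': 767}
step {'c': array([ 579.9, -240.1]), 'size': array([300.7, 342.8]), 'mean': array([ 576.1, -234.1]), 'yaw': -0.169, 'z': 55.6, 'n': 9919}
edge fit [-4.33742416e-02 -7.08006796e+01] 388.551135422098 770.5668367780229
scene [13 10 11] [74 85 95] [ 554.50605721 -239.90603433   55.52248477] [571.23551982 268.55440429  49.0899408 ]
black {'c': array([ 551.3, -239.9]), 'size': array([ 68.2, 140. ]), 'mean': array([ 554.6, -240.6]), 'yaw': -1.508, 'z': 56.2, 'n': 572}
blue {'c': array([561.4, 275.1]), 'size': array([ 55.6, 145.1]), 'mean': array([563.1, 274.4]), 'yaw': -0.289, 'z': 46.4, 'n': 485}
step {'c': array([ 583.3, -240.6]), 'size': array([300.7, 348.5]), 'mean': array([ 600.4, -235.8]), 'yaw': -0.168, 'z': 53.6, 'n': 7295}
edge fit [-3.53177942e-02 -7.65091722e+01] 392.1702334672693 774.9936765347298
```

Request:
{"method": "drive_tool", "body": {"motion": [[0, [0, 0, 0], [0, 0, -0.098]], [0, [0, 0, 0], [0, 0, -0.098]], [0, [0, 0, 0], [0, 0, -0.098]], [0, [0, 0, 0], [0, 0, -0.098]], [0, [0, 0, 0], [0, 0, -0.098]], [0, [0, 0, 0], [0, 0, -0.098]], [0, [0, 0, 0], [0, 0, -0.098]], [0, [0, 0, 0], [0, 0, -0.098]], [0, [0, 0, 0], [0, 0, -0.098]], [0, [0, 0, 0], [0, 0, -0.098]], [0, [0, 0, 0], [0, 0, -0.098]], [0, [0, 0, 0], [0, 0, -0.098]]]}}

```text
clock: 1.1
ee_pos: [212.1, -640.4, 237.9]
tool_rot: [-3.138, 0.11, 0.001]
contact_force: [-1.1, 1.0, -0.2]
gripper_width: 0.114
```

```bash
cat >> h.py <<'E'
from scipy.spatial.transform import Rotation as R
def rel(tx,ty,tz,yaw=None):
    s=monitor.get_state(); M=R.from_rotvec(s['tool_rot']).as_matrix(); p=s['ee_pos']
    print('t',round(s['clock'],2),'p',p.round(1),'xaxis yaw',round(float(np.arctan2(M[1,0],M[0,0])),3),'zaxis',M[:,2].round(3),'w',round(s['gripper_width'],3),'F',s['contact_force'].round(1),'q',s['qpos'].round(2))
    d=M.T@(np.array([tx,ty,tz])-p); print('tool shift mm',d.round(1), end=' ')
    if yaw is not None:
        T=np.array([[np.cos(yaw),np.sin(yaw),0],[np.sin(yaw),-np.cos(yaw),0],[0,0,-1]])
        print('turn',R.from_matrix(M.T@T).as_rotvec().round(4))
    else: print()
E
python3 -c "
from h import *
rel(549.5,-240.5,110,-0.07)"
```

```text
t 1.1 p [ 212.1 -640.4  237.9] xaxis yaw -0.07 zaxis [-0.     0.001 -1.   ] w 0.114 F [-1.1  1.  -0.2] q [-1.29  0.26  1.6   0.    1.27 -1.22]
tool shift mm [ 308.6 -422.4  128.3] turn [-0.0013  0.0005 -0.0001]
```

Request:
{"method": "drive_tool", "body": {"motion": [[0, [0.0225, -0.031, 0.007], [0, 0, 0]], [0, [0.0225, -0.031, 0.007], [0, 0, 0]], [0, [0.0225, -0.031, 0.007], [0, 0, 0]], [0, [0.0225, -0.031, 0.007], [0, 0, 0]], [0, [0.0225, -0.031, 0.007], [0, 0, 0]], [0, [0.0225, -0.031, 0.007], [0, 0, 0]], [0, [0.0225, -0.031, 0.007], [0, 0, 0]], [0, [0.0225, -0.031, 0.007], [0, 0, 0]], [0, [0.0225, -0.031, 0.007], [0, 0, 0]], [0, [0.0225, -0.031, 0.007], [0, 0, 0]], [0, [0.0225, -0.031, 0.007], [0, 0, 0]], [0, [0.0225, -0.031, 0.007], [0, 0, 0]]]}}

```text
clock: 2.1
ee_pos: [509.9, -288.2, 154.0]
tool_rot: [-3.139, 0.118, 0.001]
contact_force: [-0.1, -0.2, 0.7]
gripper_width: 0.007
```

```bash
python3 -c "
from h import *
rel(549.5,-240.5,75,-0.07)"
```

```text
t 2.1 p [ 509.9 -288.2  154. ] xaxis yaw -0.075 zaxis [-0.001  0.    -1.   ] w 0.007 F [-0.1 -0.2  0.7] q [-0.56  0.16  1.89 -0.    1.09 -0.48]
tool shift mm [ 36.  -50.5  79. ] turn [-0.0003  0.0006 -0.005 ]
```

Request:
{"method": "drive_tool", "body": {"motion": [[0, [0.009, -0.011, 0.02], [0, 0, 0]], [0, [0.009, -0.011, 0.02], [0, 0, 0]], [0, [0.009, -0.011, 0.015], [0, 0, 0]], [0, [0.009, -0.011, 0.01], [0, 0, 0]], [0, [0, 0, 0], [0, 0, 0]], [0, [0, 0, 0], [0, 0, 0]], [0, [0, 0, 0], [0, 0, 0]]]}}

```text
clock: 2.68
ee_pos: [548.7, -249.5, 90.5]
tool_rot: [3.139, -0.118, 0.001]
contact_force: [-0.2, -0.5, 0.0]
gripper_width: 0.01
```

```bash
python3 -c "
from h import *
rel(549.5,-240.5,60,-0.07)
snap('wrist','w1.png')"
```

```text
t 2.68 p [ 548.7 -249.5   90.5] xaxis yaw -0.075 zaxis [ 0.001 -0.001 -1.   ] w 0.01 F [-0.2 -0.5  0. ] q [-0.47  0.26  1.9  -0.    0.98 -0.39]
tool shift mm [ 0.1 -9.1 30.5] turn [ 0.0007 -0.0007 -0.0049]
```

View pics/w1.png

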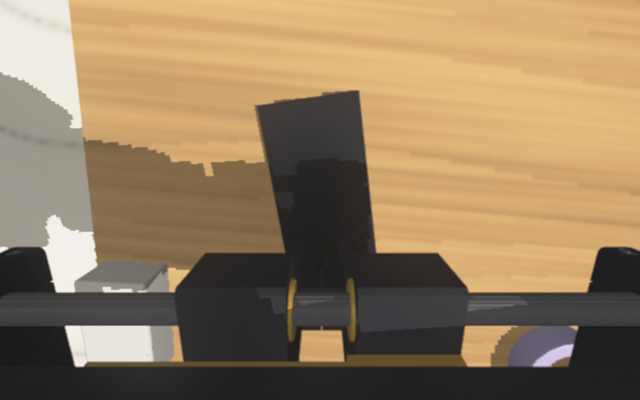

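Request:
{"method": "drive_tool", "body": {"motion": [[0, [0, -0.009, 0], [0, 0, -0.0725]], [0, [0, 0, 0.01], [0, 0, -0.0725]], [0, [0, 0, 0.01], [0, 0, 0]], [0, [0, 0, 0.006], [0, 0, 0]], [0, [0, 0, 0], [0, 0, 0]], [0, [0, 0, 0], [0, 0, 0]], [0, [0, 0, 0], [0, 0, 0]]]}}

```text
clock: 3.32
ee_pos: [549.3, -240.3, 63.9]
tool_rot: [3.14, 0.108, 0.0]
contact_force: [0.6, 0.4, 0.2]
gripper_width: 0.005
```

```bash
python3 -c "
from h import *
rel(549.5,-240.5,58,0.07)"
```

```text
t 3.32 p [ 549.3 -240.3   63.9] xaxis yaw 0.069 zaxis [ 0. -0. -1.] w 0.005 F [0.6 0.4 0.2] q [-0.45  0.29  1.92 -0.    0.93 -0.52]
tool shift mm [0.2 0.2 5.9] turn [ 0.0002 -0.0002 -0.0013]
```

Request:
{"method": "drive_tool", "body": {"motion": [[0, [0, 0, 0.003], [0, 0, 0]], [0, [0, 0, 0.002], [0, 0, 0]], [0, [0, 0, 0.001], [0, 0, 0]], [0, [0, 0, 0], [0, 0, 0]], [0, [0, 0, 0], [0, 0, 0]], [0, [0, 0, 0], [0, 0, 0]]]}}

```text
clock: 3.82
ee_pos: [549.6, -240.1, 58.5]
tool_rot: [3.139, 0.11, 0.001]
contact_force: [-1.4, 0.2, 4.9]
gripper_width: 0.005
```

Request:
{"method": "drive_tool", "body": {"motion": [[0, [0, 0, 0.0003], [0, 0, 0]], [0, [0.0005, -0.002, 0], [0, 0, 0]], [0, [0.001, -0.004, 0], [0, 0, 0]], [0, [0.001, -0.004, 0], [0, 0, 0]], [0, [0.001, -0.004, 0], [0, 0, 0]], [0, [0.001, -0.004, 0], [0, 0, 0]], [0, [0.001, -0.004, 0], [0, 0, 0]], [0, [0.0005, -0.002, 0], [0, 0, 0]], [0, [0, 0, 0], [0, 0, 0]]]}}

```text
clock: 4.57
ee_pos: [554.7, -215.6, 58.4]
tool_rot: [3.139, 0.11, 0.004]
contact_force: [0.4, -0.9, 6.3]
gripper_width: 0.005
```

Run:
```python
from h import *
rel(549.5,-240.5,58,0.07)
snap('wrist','w2.png');snap('scene','s2.png')
```

```text
t 4.57 p [ 554.7 -215.6   58.4] xaxis yaw 0.07 zaxis [ 0.002 -0.001 -1.   ] w 0.005 F [ 0.4 -0.9  6.3] q [-0.41  0.29  1.94 -0.    0.92 -0.48]
tool shift mm [-6.9 24.5  0.4] turn [ 0.0012 -0.0022  0.0004]
```

View pics/w2.png

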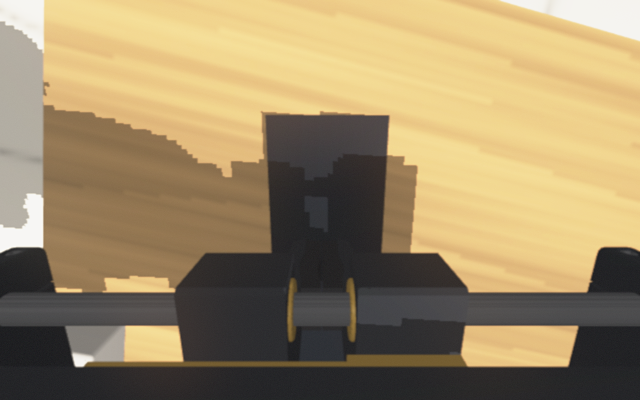

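The wrist view shows the slate aligned with the tool, its far end at row 115 and columns 264-389. The step's open edge is at upper right. I'll check in the scene image whether the slate moved.

```bash
cat >> h.py <<'E'
def wristslate(fn,seed,zlo=45,zhi=70,thr=70):
    c=np.load('pics/'+fn+'.npz'); W=world(c); f=c['frame'].astype(int)
    m=comp((f.max(-1)<thr)&(W[...,2]>zlo)&(W[...,2]<zhi),seed); print(rect(W,m)); return W,m
E
python3 - <<'E'
from h import *
W,m=wristslate('w2.png',(325,140))
print(W[120,325],W[118,270],W[118,384])
c=np.load('pics/s2.png.npz');cv2.imwrite('pics/s2c.png',cv2.resize(c['frame'][130:290,160:400,::-1],None,fx=3,fy=3))
E
```

```text
{'c': array([ 532.7, -184.3]), 'size': array([415.1, 205.8]), 'mean': array([ 549. , -171.1]), 'yaw': 0.059, 'z': 56.5, 'n': 242238}
[ 551.41025646 -148.85475136   59.63737384] [ 526.60299448 -149.72971347   59.29668083] [ 577.76112239 -146.12681881   60.0804207 ]
```

View pics/s2c.png

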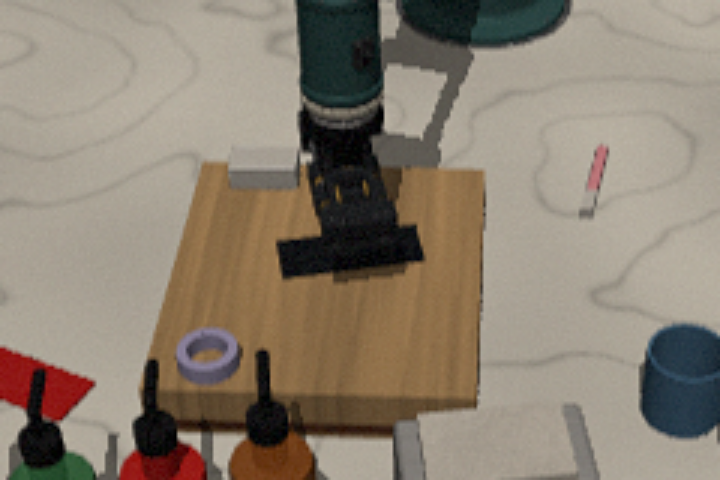

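Request:
{"method": "drive_tool", "body": {"motion": [[0, [0.0007, -0.003, 0], [0, 0, 0]], [0, [0.0012, -0.005, 0], [0, 0, 0]], [0, [0.0012, -0.005, 0], [0, 0, 0]], [0, [0.0012, -0.005, 0], [0, 0, 0]], [0, [0.0012, -0.005, 0], [0, 0, 0]], [0, [0.0012, -0.005, 0], [0, 0, 0]], [0, [0.0012, -0.005, 0], [0, 0, 0]], [0, [0.0012, -0.005, 0], [0, 0, 0]], [0, [0.0012, -0.005, 0], [0, 0, 0]], [0, [0.0012, -0.005, 0], [0, 0, 0]], [0, [0.0012, -0.005, 0], [0, 0, 0]], [0, [0.0007, -0.003, 0], [0, 0, 0]]]}}

```text
clock: 5.67
ee_pos: [564.1, -158.9, 58.4]
tool_rot: [3.138, 0.111, 0.003]
contact_force: [0.0, -1.2, 5.6]
gripper_width: 0.003
```

Request:
{"method": "drive_tool", "body": {"motion": [[0, [0.0007, -0.003, 0], [0, 0, 0]], [0, [0.0012, -0.005, 0], [0, 0, 0]], [0, [0.0012, -0.005, 0], [0, 0, 0]], [0, [0.0012, -0.005, 0], [0, 0, 0]], [0, [0.0012, -0.005, 0], [0, 0, 0]], [0, [0.0012, -0.005, 0], [0, 0, 0]], [0, [0.0012, -0.005, 0], [0, 0, 0]], [0, [0.0012, -0.005, 0], [0, 0, 0]], [0, [0.0012, -0.005, 0], [0, 0, 0]], [0, [0.0012, -0.005, 0], [0, 0, 0]], [0, [0.0007, -0.003, 0], [0, 0, 0]], [0, [0, 0, 0], [0, 0, 0]]]}}

```text
clock: 6.67
ee_pos: [572.7, -106.6, 58.4]
tool_rot: [3.139, 0.111, 0.004]
contact_force: [-0.1, -0.6, 6.4]
gripper_width: 0.007
```

Run:
```python
from h import *
rel(549.5,-240.5,58,0.07)
snap('top','t3.png')
c=np.load('pics/t3.png.npz');cv2.imwrite('pics/t3c.png',cv2.resize(c['frame'][120:280,280:460,::-1],None,fx=3.5,fy=3.5))
```

```text
t 6.67 p [ 572.7 -106.6   58.4] xaxis yaw 0.07 zaxis [ 0.002 -0.    -1.   ] w 0.007 F [-0.1 -0.6  6.4] q [-0.23  0.26  1.96  0.    0.91 -0.3 ]
tool shift mm [-32.6 131.9   0.4] turn [ 0.0005 -0.0023  0.0005]
```

View pics/t3c.png

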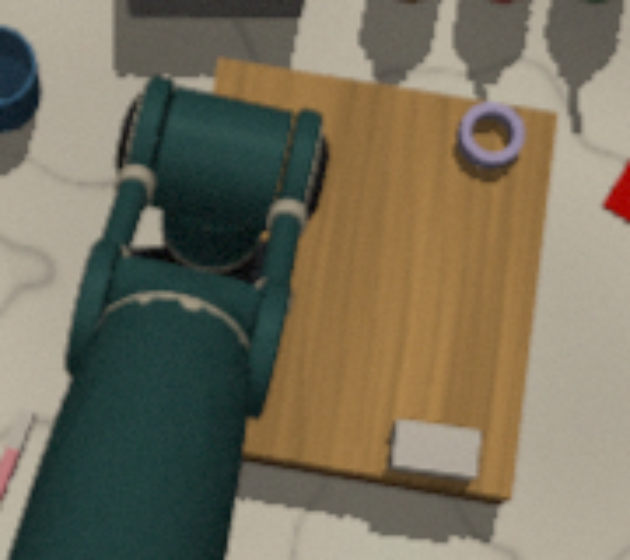

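The arm hides the slate in the top view, so I'll lift clear and use the wrist camera.

Request:
{"method": "drive_tool", "body": {"motion": [[0, [0, 0, -0.003], [0, 0, 0]], [0, [0, 0, -0.01], [0, 0, 0]], [0.5, [0, 0, -0.02], [0, 0, 0]], [1, [0, 0, -0.02], [0, 0, 0]], [1, [0, 0, -0.01], [0, 0, 0]], [1, [0, 0, 0], [0, 0, 0]], [1, [0, 0, 0], [0, 0, 0]], [1, [0, 0, 0], [0, 0, 0]], [1, [0, 0, 0], [0, 0, 0]], [1, [0, 0, 0], [0, 0, 0]]]}}

```text
clock: 7.55
ee_pos: [570.5, -106.8, 119.0]
tool_rot: [-3.139, -0.11, 0.004]
contact_force: [-0.6, -0.5, 0.4]
gripper_width: 0.586
```

Run:
```python
from h import *
rel(549.5,-240.5,58,0.07)
c=snap('wrist','w4.png'); print(c['view'].round(3).tolist())
```

```text
t 7.55 p [ 570.5 -106.8  119. ] xaxis yaw 0.07 zaxis [-0.003  0.001 -1.   ] w 0.586 F [-0.6 -0.5  0.4] q [-0.23  0.19  1.92  0.    1.03 -0.3 ]
tool shift mm [-30.2 132.   60.9] turn [-0.0008  0.0025 -0.0001]
[[0.998, 0.07, -0.003, -561.034], [0.068, -0.961, 0.267, -146.866], [0.016, -0.266, -0.964, 237.285], [0.0, 0.0, 0.0, 1.0]]
```

View pics/w4.png

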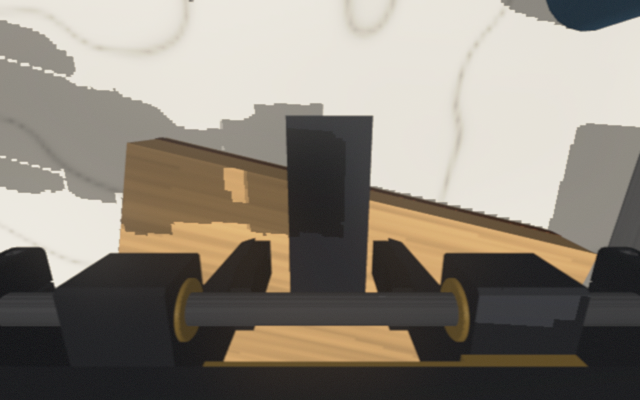

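The slate's end overhangs the step edge, spanning columns 287-373 from row 116, and it sits squarely between the jaws. I'll measure it.

Run:
```python
from h import *
c=np.load('pics/w4.png.npz'); W=world(c); f=c['frame'].astype(int)
m=(f.max(-1)<80)&(abs(W[...,2]-58)<8); m=comp(m,(330,150)); print(rect(W,m))
for v in (119,140,200,230):
    u=np.nonzero(m[v])[0]; print(v,u.min(),u.max(),W[v,u.min()],W[v,u.max()])
# step edge pixels at slate sides: wood top z~55
for u in (250,275,385,420):
    col=W[:,u,2]; v=np.nonzero((abs(col-55)<3.5))[0]; print(u,v.min(),W[v.min(),u])
```

```text
{'c': array([ 574.3, -100.8]), 'size': array([ 56.4, 126.6]), 'mean': array([573.9, -96. ]), 'yaw': -1.489, 'z': 59.1, 'n': 13941}
119 287 371 [543.53256615 -41.64253805  58.85173233] [597.04505715 -37.89359395  59.72472282]
140 287 370 [544.11321682 -54.81757706  59.26471851] [597.89940118 -51.02419636  59.5506019 ]
200 288 368 [546.46248914 -95.04859957  59.52847911] [601.04511184 -91.22252604  59.39428022]
230 289 366 [ 548.07256999 -116.77332925   59.57605758] [ 602.23031451 -113.41149495   58.26271187]
250 171 [519.12160692 -77.84290351  54.03824851]
275 177 [536.37031154 -80.75790092  54.27821598]
385 203 [613.93436156 -93.69860413  54.83714536]
420 211 [639.51267314 -97.96388662  54.1505823 ]
```

Run:
```python
from h import *
rel(571.6,-58,75,0.065)
```

```text
t 7.6 p [ 570.7 -106.8  119.1] xaxis yaw 0.07 zaxis [-0.002  0.001 -1.   ] w 0.634 F [-0.2 -0.7 -0.2] q [-0.23  0.19  1.92  0.    1.03 -0.3 ]
tool shift mm [  4.4 -48.6  44.2] turn [-0.0007  0.0021  0.005 ]
```

Request:
{"method": "drive_tool", "body": {"motion": [[0.8, [0.001, -0.012, 0], [0, 0, 0.005]], [0.8, [0.001, -0.012, 0], [0, 0, 0]], [0.8, [0.001, -0.012, 0.01], [0, 0, 0]], [0.8, [0.001, -0.0125, 0.015], [0, 0, 0]], [0.8, [0, 0, 0.015], [0, 0, 0]], [0.8, [0, 0, 0], [0, 0, 0]], [0.8, [0, 0, 0], [0, 0, 0]], [0.8, [0, 0, 0], [0, 0, 0]]]}}

```text
clock: 8.27
ee_pos: [572.4, -58.1, 80.4]
tool_rot: [3.14, 0.103, -0.0]
contact_force: [-0.1, -1.4, -0.2]
gripper_width: 0.8
```

Run:
```python
from h import *
rel(571.6,-58,41,0.065)
c=snap('wrist','w5.png')
```

```text
t 8.27 p [572.4 -58.1  80.4] xaxis yaw 0.065 zaxis [-0. -0. -1.] w 0.8 F [-0.1 -1.4 -0.2] q [-0.14  0.23  1.96 -0.    0.95 -0.21]
tool shift mm [-0.8 -0.1 39.4] turn [0.     0.0001 0.0004]
```

View pics/w5.png

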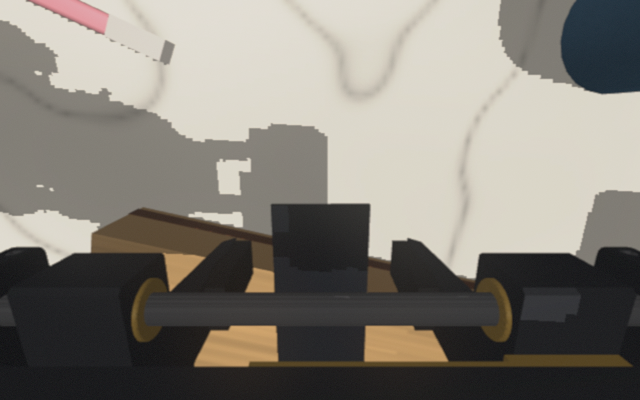

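The slate (columns 272-370) is centred between the fingertips (252 and 391). I'll go down and close.

Request:
{"method": "drive_tool", "body": {"motion": [[0.8, [0, 0, 0.01], [0, 0, 0]], [0.8, [0, 0, 0.01], [0, 0, 0]], [0.8, [0, 0, 0.01], [0, 0, 0]], [0.8, [0, 0, 0.009], [0, 0, 0]], [0.8, [0, 0, 0], [0, 0, 0]], [0.8, [0, 0, 0], [0, 0, 0]]]}}

```text
clock: 8.82
ee_pos: [571.2, -58.3, 40.0]
tool_rot: [-3.139, -0.102, 0.004]
contact_force: [0.9, -0.7, 0.2]
gripper_width: 0.797
```

Request:
{"method": "drive_tool", "body": {"motion": [[0.5, [0, 0, 0], [0, 0, 0]], [0.5, [0, 0, 0], [0, 0, 0]], [0.5, [0, 0, 0], [0, 0, 0]], [0.5, [0, 0, 0], [0, 0, 0]], [0.5, [0, 0, 0], [0, 0, 0]], [0.5, [0, 0, 0], [0, 0, 0]]]}}

```text
clock: 9.32
ee_pos: [572.7, -58.4, 41.9]
tool_rot: [3.14, 0.102, 0.001]
contact_force: [-0.6, -0.2, 0.4]
gripper_width: 0.623
```

Request:
{"method": "drive_tool", "body": {"motion": [[0, [0, 0, 0], [0, 0, 0]], [0, [0, 0, -0.002], [0, 0, 0]], [0, [0, 0, -0.004], [0, 0, 0]], [0, [0, 0, -0.006], [0, 0, 0]], [0, [0, 0, -0.006], [0, 0, 0]], [0, [0, 0, -0.006], [0, 0, 0]], [0, [0, 0, -0.006], [0, 0, 0]], [0, [0, 0, -0.006], [0, 0, 0]], [0, [0, 0, -0.004], [0, 0, 0]], [0, [0, 0, 0], [0, 0, 0]]]}}

```text
clock: 10.15
ee_pos: [573.3, -58.5, 82.9]
tool_rot: [3.14, 0.102, 0.004]
contact_force: [0.1, 0.3, -0.6]
gripper_width: 0.626
```

Run:
```python
from h import *
rel(571.6,-58,41,0.065)
c=snap('scene','s6.png'); snap('wrist','w6.png')
cv2.imwrite('pics/s6c.png',cv2.resize(c['frame'][130:290,160:400,::-1],None,fx=3,fy=3))
```

```text
t 10.15 p [573.3 -58.5  82.9] xaxis yaw 0.065 zaxis [ 0.002 -0.    -1.   ] w 0.626 F [ 0.1  0.3 -0.6] q [-0.14  0.22  1.96 -0.    0.95 -0.21]
tool shift mm [-1.8 -0.6 41.9] turn [ 0.0005 -0.0024  0.    ]
```

View pics/s6c.png

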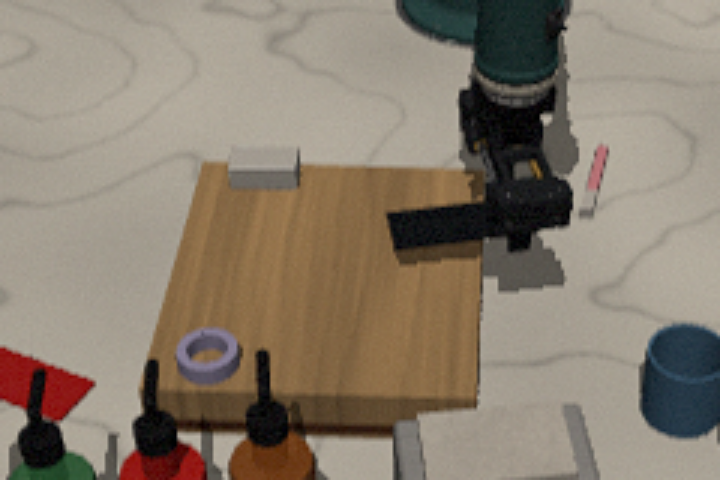

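View pics/w6.png

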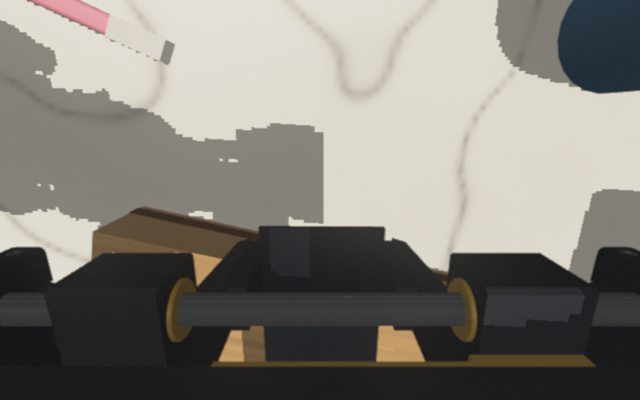

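The slate is lifted in the scene crop, with its free end at (395,235). I'll check the tilt from depth and measure the obstacles on the way.

Run:
```python
from h import *
c=np.load('pics/s6.png.npz'); W=world(c); f=c['frame'].astype(int)
for x in (400,420,440,460,475):
    u=160+x//3; v=130+(232-(x-400)*0.12)/3; v=int(v); print(u,v,f[v,u],W[v,u].round(1))
c=np.load('pics/top1.png.npz'); W=world(c)
for n,p in dict(jar=(180,150),pot=(216,140),mug=(279,136),marker=(281,258),markerend=(274,275),orange=(176,263),tray=(113,187),bin=(235,125),blue=(210,205)).items(): print(n,W[p[1],p[0]].round(0))
```

```text
293 207 [21 24 29] [ 586.7 -167.9   97.4]
300 206 [25 27 27] [ 585.8 -147.5   98.4]
306 205 [19 19 19] [ 577.7 -129.1   93.8]
313 204 [20 15 19] [ 577.7 -108.5   95.5]
318 204 [23 21 26] [583.6 -94.7  98.8]
jar [713. 364.  87.]
pot [774. 276.   9.]
mug [791.  77.   0.]
marker [401.  61.  13.]
markerend [351.  80.  14.]
orange [386. 375.   4.]
tray [618. 586.  10.]
bin [805. 209.  57.]
blue [554. 274.  47.]
```

Request:
{"method": "drive_tool", "body": {"motion": [[0, [0, 0, -0.008], [0, 0, 0]], [0, [0, 0, -0.012], [0, 0, 0]], [0, [0, 0, -0.012], [0, 0, 0]], [0, [0, 0, -0.012], [0, 0, 0]], [0, [0, 0, -0.01], [0, 0, 0.03]], [0, [0, 0, -0.006], [0, 0, 0.05]], [0, [0, 0, 0], [0, 0, 0.06]], [0, [0, 0, 0], [0, 0, 0.06]], [0, [0, 0, 0], [0, 0, 0.06]], [0, [0, 0, 0], [0, 0, 0.056]], [0, [0, 0, 0], [0, 0, 0.04]], [0, [0, 0, 0], [0, 0, 0]]]}}

```text
clock: 11.25
ee_pos: [573.0, -58.4, 143.0]
tool_rot: [-3.108, 0.457, -0.003]
contact_force: [0.2, 0.6, 0.0]
gripper_width: 0.623
```

Run:
```python
from h import *
rel(550,180,143,-0.291)
```

```text
t 11.25 p [573.  -58.4 143. ] xaxis yaw -0.292 zaxis [ 0.002 -0.    -1.   ] w 0.623 F [0.2 0.6 0. ] q [-0.14  0.16  1.92  0.    1.07  0.15]
tool shift mm [-9.060e+01 -2.217e+02 -1.000e-01] turn [-0.0003 -0.0019 -0.001 ]
```

Request:
{"method": "drive_tool", "body": {"motion": [[0, [-0.003, -0.008, 0], [0, 0, 0]], [0, [-0.006, -0.015, 0], [0, 0, 0]], [0, [-0.009, -0.022, 0], [0, 0, 0]], [0, [-0.01, -0.025, 0], [0, 0, 0]], [0, [-0.01, -0.025, 0], [0, 0, 0]], [0, [-0.01, -0.025, 0], [0, 0, 0]], [0, [-0.01, -0.025, 0], [0, 0, 0]], [0, [-0.01, -0.025, 0], [0, 0, 0]], [0, [-0.009, -0.022, 0], [0, 0, 0]], [0, [-0.007, -0.016, 0], [0, 0, 0]], [0, [-0.004, -0.009, 0], [0, 0, 0]], [0, [-0.002, -0.005, 0], [0, 0, 0]]]}}

```text
clock: 12.25
ee_pos: [549.5, 181.8, 141.9]
tool_rot: [-3.109, 0.451, -0.001]
contact_force: [-0.5, 0.8, -0.4]
gripper_width: 0.624
```

Request:
{"method": "drive_tool", "body": {"motion": [[0, [0, 0, 0], [0, 0, 0]], [0, [0, 0, 0], [0, 0, 0]], [0, [0, 0, 0], [0, 0, 0]]]}}

```text
clock: 12.5
ee_pos: [549.9, 179.3, 141.4]
tool_rot: [3.108, -0.456, -0.0]
contact_force: [-0.7, 0.2, -1.1]
gripper_width: 0.623
```

Run:
```python
from h import *
rel(571,322,143,-0.291)
c=snap('wrist','w7.png'); W=world(c); snap('top','t7.png')
print(c['frame'][120,300:340:20],W[120,320],W[180,320])
```

```text
t 12.5 p [549.9 179.3 141.4] xaxis yaw -0.292 zaxis [-0. -0. -1.] w 0.623 F [-0.7  0.2 -1.1] q [ 0.27  0.16  1.91 -0.    1.07  0.56]
tool shift mm [ -20.8 -142.8   -1.6] turn [ 0.0004  0.     -0.0006]
[[125 128 129]
 [127 130 132]] [567.47465687 242.18924533   1.22451741] [551.80724982 190.21704342   0.69339106]
```

View pics/w7.png

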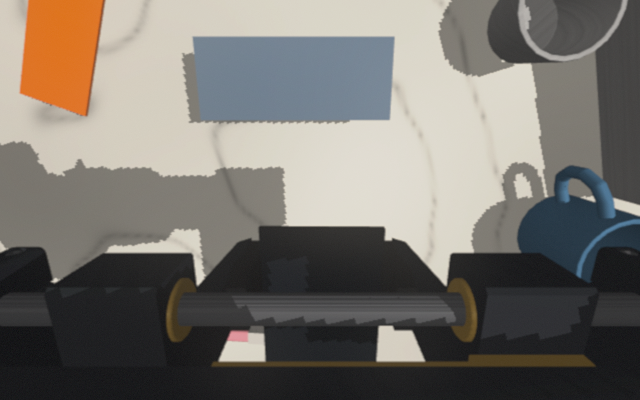

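The wrist view shows the blue-grey slate whole, at columns 190-394 and rows 37-120, parallel to the jaws. I'll measure it and the held slate's end.

Run:
```python
from h import *
c=np.load('pics/w7.png.npz'); W=world(c); f=c['frame'].astype(int)
m=comp((abs(W[...,2]-48)<8)&(f[...,2]>f[...,0]+12),(290,80)); print(rect(W,m))
v,u=np.nonzero(m); q=cv2.minAreaRect(np.stack([u,v],1).astype(np.float32)); print(q)
# held slate near end: expected top z? sample
for p in ((290,240),(350,240),(272,235),(375,235)): print(p,f[p[1],p[0]],W[p[1],p[0]].round(1))
mm=comp((abs(W[...,2]-158)<8),(320,240)); print(rect(W,mm))
for vv in (227,228,229,230,232): print(vv, W[vv,320].round(1),f[vv,320])
c=np.load('pics/t7.png.npz'); W=world(c); f=c['frame'].astype(int)
m=comp((abs(W[...,2]-48)<6)&(f[...,2]>f[...,0]+12),(210,200)); print(rect(W,m))
cv2.imwrite('pics/t7c.png',cv2.resize(c['frame'][120:300,140:340,::-1],None,fx=3,fy=3))
```

```text
{'c': array([558. , 275.1]), 'size': array([ 55.3, 139.9]), 'mean': array([558.3, 275.7]), 'yaw': -0.292, 'z': 49.2, 'n': 16096}
((293.0, 78.0), (82.0, 200.0), 90.0)
(290, 240) [44 43 43] [541.  198.1 159.3]
(350, 240) [49 48 46] [566.5 190.1 158.4]
(272, 235) [41 42 41] [534.  202.4 158.7]
(375, 235) [52 51 50] [577.7 189.3 158.7]
{'c': array([551.7, 184.1]), 'size': array([32.9, 84.4]), 'mean': array([551.8, 185.3]), 'yaw': -0.297, 'z': 158.7, 'n': 9338}
227 [555.3 199.5 157.4] [57 55 52]
228 [555.4 199.7 159.3] [50 49 47]
229 [555.2 199.2 159.2] [49 47 46]
230 [555.  198.3 158. ] [53 51 50]
232 [554.7 197.4 157.9] [51 51 48]
{'c': array([568.4, 281.5]), 'size': array([34.9, 71.1]), 'mean': array([564. , 285.6]), 'yaw': -0.275, 'z': 48.5, 'n': 157}
```

View pics/t7c.png

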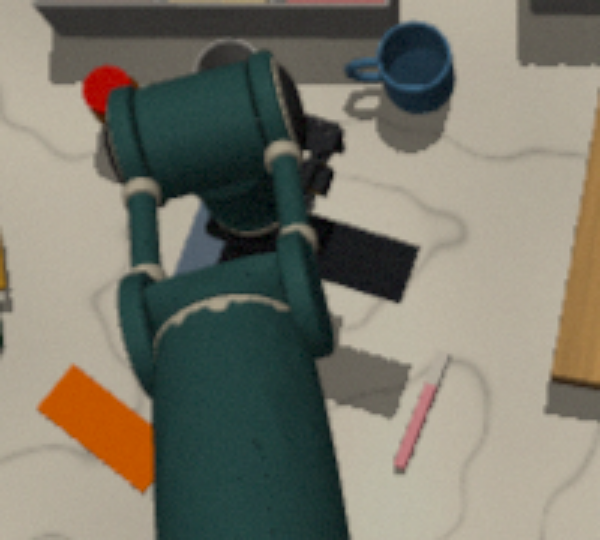

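Request:
{"method": "drive_tool", "body": {"motion": [[0, [-0.001, -0.008, 0], [0, 0, 0]], [0, [-0.002, -0.014, 0], [0, 0, 0]], [0, [-0.003, -0.02, 0], [0, 0, 0]], [0, [-0.003, -0.022, 0], [0, 0, 0]], [0, [-0.003, -0.022, 0], [0, 0, 0]], [0, [-0.003, -0.022, 0], [0, 0, 0]], [0, [-0.002, -0.016, 0], [0, 0, 0]], [0, [-0.001, -0.012, 0.005], [0, 0, 0]], [0, [-0.001, -0.0065, 0.01], [0, 0, 0]], [0, [0, 0, 0.015], [0, 0, 0]], [0, [0, 0, 0.015], [0, 0, 0]], [0, [0, 0, 0.01], [0, 0, 0]]]}}

```text
clock: 13.6
ee_pos: [571.2, 321.3, 83.6]
tool_rot: [3.106, -0.455, -0.004]
contact_force: [-0.9, -0.5, -2.4]
gripper_width: 0.618
```

Request:
{"method": "drive_tool", "body": {"motion": [[0, [0, 0, 0.01], [0, 0, 0]], [0, [0, 0, 0.008], [0, 0, 0]], [0, [0, 0, 0], [0, 0, 0]], [0, [0, 0, 0], [0, 0, 0]], [0, [0, 0, 0], [0, 0, 0]]]}}

```text
clock: 14.02
ee_pos: [573.1, 322.2, 69.1]
tool_rot: [-3.108, 0.456, -0.002]
contact_force: [-0.8, 0.3, -0.5]
gripper_width: 0.625
```

Run:
```python
from h import *
rel(572.2,321.6,36,-0.292)
c=snap('scene','s8.png'); snap('wrist','w8.png')
cv2.imwrite('pics/s8c.png',cv2.resize(c['frame'][130:290,350:560,::-1],None,fx=3.5,fy=3.5))
```

```text
t 14.02 p [573.1 322.2  69.1] xaxis yaw -0.291 zaxis [ 0.001  0.001 -1.   ] w 0.625 F [-0.8  0.3 -0.5] q [ 0.47  0.38  1.79 -0.    0.97  0.77]
tool shift mm [-0.7  0.8 33.1] turn [-0.0008 -0.0009  0.0007]
```

View pics/s8c.png

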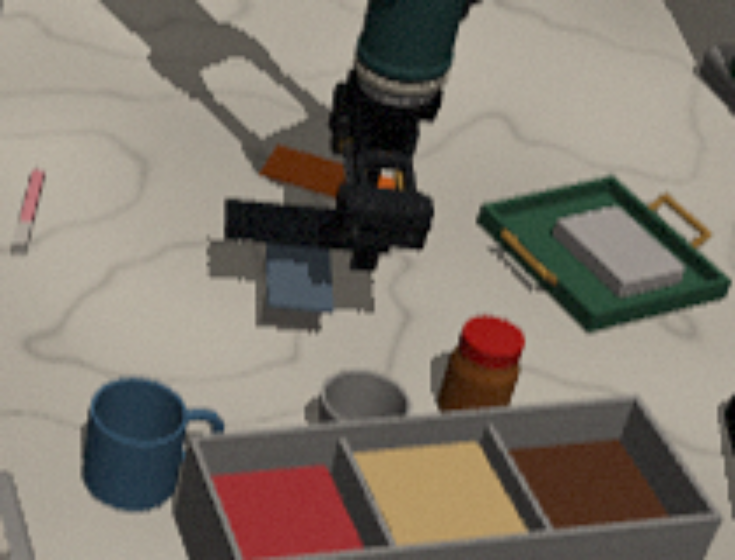

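The black slate spans (225,215) to (430,225) in the crop, above and across the blue-grey one. Lowering it now.

Request:
{"method": "drive_tool", "body": {"motion": [[0, [0, 0, 0.006], [0, 0, 0]], [0, [0, 0, 0.007], [0, 0, 0]], [0, [0, 0, 0.007], [0, 0, 0]], [0, [0, 0, 0.005], [0, 0, 0]], [0, [0, 0, 0.003], [0, 0, 0]], [0, [0, 0, 0.001], [0, 0, 0]], [0, [0, 0, 0], [0, 0, 0]], [0, [0, 0, 0], [0, 0, 0]], [0, [0, 0, 0], [0, 0, 0]]]}}

```text
clock: 14.87
ee_pos: [572.8, 322.3, 39.8]
tool_rot: [-3.108, 0.455, -0.001]
contact_force: [0.3, -1.0, -0.7]
gripper_width: 0.624
```

Request:
{"method": "drive_tool", "body": {"motion": [[0, [0, 0, 0.001], [0, 0, 0]], [0, [0, 0, 0.001], [0, 0, 0]], [0, [0, 0, 0.001], [0, 0, 0]], [0, [0, 0, 0], [0, 0, 0]], [0, [0, 0, 0], [0, 0, 0]], [0, [0, 0, 0], [0, 0, 0]]]}}

```text
clock: 15.37
ee_pos: [572.5, 322.1, 36.4]
tool_rot: [3.108, -0.455, -0.0]
contact_force: [0.3, -0.3, -0.9]
gripper_width: 0.623
```

Request:
{"method": "drive_tool", "body": {"motion": [[0, [0, 0, 0.0007], [0, 0, 0]], [0, [0, 0, 0.0007], [0, 0, 0]], [0, [0, 0, 0], [0, 0, 0]], [0, [0, 0, 0], [0, 0, 0]], [0, [0, 0, 0], [0, 0, 0]]]}}

```text
clock: 15.78
ee_pos: [572.6, 322.1, 35.1]
tool_rot: [-3.108, 0.455, -0.0]
contact_force: [0.4, 0.1, -0.1]
gripper_width: 0.621
```

Request:
{"method": "drive_tool", "body": {"motion": [[0, [0, 0, 0.0005], [0, 0, 0]], [0, [0, 0, 0.0005], [0, 0, 0]], [0, [0, 0, 0], [0, 0, 0]], [0, [0, 0, 0], [0, 0, 0]], [0, [0, 0, 0], [0, 0, 0]]]}}

```text
clock: 16.2
ee_pos: [572.6, 322.2, 34.4]
tool_rot: [-3.108, 0.455, -0.0]
contact_force: [0.3, -0.9, 3.6]
gripper_width: 0.626
```

Request:
{"method": "drive_tool", "body": {"motion": [[0.66, [0, 0, 0], [0, 0, 0]], [0.7, [0, 0, 0], [0, 0, 0]], [0.75, [0, 0, 0], [0, 0, 0]], [0.8, [0, 0, 0], [0, 0, 0]], [0.8, [0, 0, 0], [0, 0, 0]], [0.8, [0, 0, 0], [0, 0, 0]], [0.8, [0, 0, 0], [0, 0, 0]]]}}

```text
clock: 16.78
ee_pos: [572.4, 322.1, 33.9]
tool_rot: [3.108, -0.455, -0.0]
contact_force: [-0.2, -0.6, 0.5]
gripper_width: 0.8
```

Run:
```python
from h import *
rel(572.2,321.6,36,-0.292)
c=snap('wrist','w9.png')
```

```text
t 16.78 p [572.4 322.1  33.9] xaxis yaw -0.291 zaxis [-0. -0. -1.] w 0.8 F [-0.2 -0.6  0.5] q [ 0.47  0.42  1.81 -0.    0.92  0.77]
tool shift mm [-0.1  0.5 -2.1] turn [0.0001 0.0001 0.001 ]
```

View pics/w9.png

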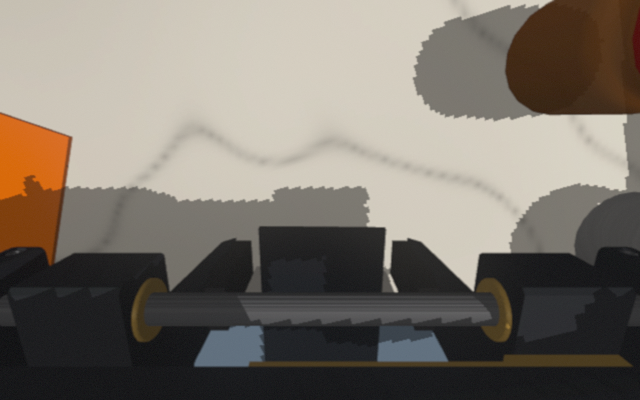

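The slate (columns 260-385) stays put with clear gaps to both fingers. I'll lift away straight up, then back off so the top camera can see.

Request:
{"method": "drive_tool", "body": {"motion": [[0.8, [0, 0, -0.004], [0, 0, 0]], [0.8, [0, 0, -0.01], [0, 0, 0]], [0.8, [0, 0, -0.02], [0, 0, 0]], [0.8, [0, 0, -0.03], [0, 0, 0]], [0.8, [0, 0, -0.03], [0, 0, 0]], [0.8, [0, 0, -0.03], [0, 0, 0]], [0.8, [0, 0, -0.02], [0, 0, 0]], [0.8, [0, 0.02, 0], [0, 0, 0]], [0.8, [0, 0.035, 0], [0, 0, 0]], [0.8, [0, 0.035, 0], [0, 0, 0]], [0.8, [0, 0.035, 0], [0, 0, 0]], [0.8, [0, 0.035, 0], [0, 0, 0]]]}}

```text
clock: 17.83
ee_pos: [526.2, 167.7, 179.2]
tool_rot: [-3.108, 0.454, -0.002]
contact_force: [0.5, -0.1, 0.7]
gripper_width: 0.802
```

Request:
{"method": "drive_tool", "body": {"motion": [[0.8, [0, 0.035, 0], [0, 0, 0]], [0.8, [0, 0.035, 0], [0, 0, 0]], [0.8, [0, 0.035, 0], [0, 0, 0]], [0.8, [0, 0.035, 0], [0, 0, 0]], [0.8, [0, 0.035, 0], [0, 0, 0]], [0.8, [0, 0.02, 0], [0, 0, 0]], [0.8, [0, 0, 0], [0, 0, 0]], [0.8, [0, 0, 0], [0, 0, 0]], [0.8, [0, 0, 0], [0, 0, 0]]]}}

```text
clock: 18.58
ee_pos: [471.2, -17.5, 178.8]
tool_rot: [-3.108, 0.456, -0.002]
contact_force: [0.9, -0.1, -0.6]
gripper_width: 0.795
```

Run:
```python
from h import *
rel(572.2,321.6,36,-0.292)
c=snap('top','t10.png'); W=world(c); f=c['frame'].astype(int)
cv2.imwrite('pics/t10c.png',cv2.resize(c['frame'][110:310,130:350,::-1],None,fx=3,fy=3))
ok=(W[...,0]>450)&(W[...,0]<660)&(W[...,1]>180)&(W[...,1]<380)
mb=ok&(f.max(-1)<60)&(W[...,2]>44)&(W[...,2]<60); print(rect(W,mb))
ml=ok&(f[...,2]>f[...,0]+12)&(abs(W[...,2]-48)<5); print(rect(W,ml))
```

```text
t 18.58 p [471.2 -17.5 178.8] xaxis yaw -0.291 zaxis [ 0.002  0.    -1.   ] w 0.795 F [ 0.9 -0.1 -0.6] q [-0.09 -0.08  2.09  0.    1.13  0.2 ]
tool shift mm [  -0.9 -353.7  143.1] turn [-0.0009 -0.0013  0.0005]
{'c': array([555.5, 274. ]), 'size': array([138.9,  57.2]), 'mean': array([555.2, 274. ]), 'yaw': 1.299, 'z': 51.3, 'n': 815}
{'c': array([558.2, 281.5]), 'size': array([ 70.1, 137. ]), 'mean': array([554.5, 274.8]), 'yaw': -0.301, 'z': 48.4, 'n': 440}
```

View pics/t10c.png

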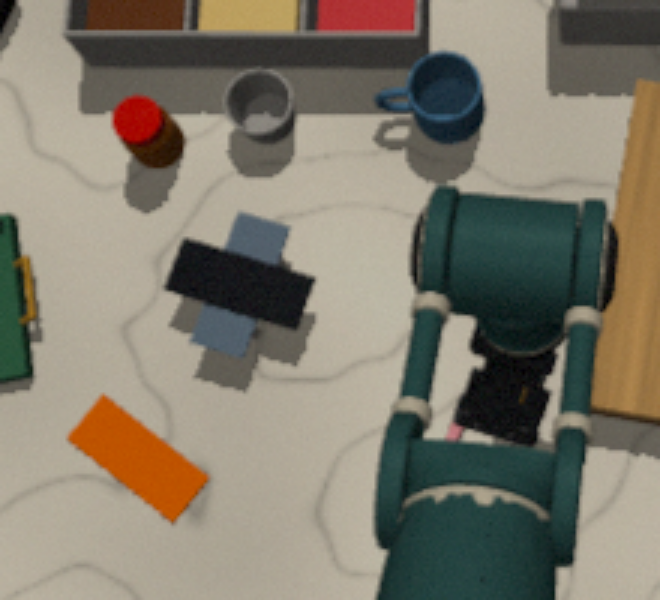

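The top view shows the black slate centred and crosswise on the blue-grey one at crop (240,284). Their measured centres are about 1 mm apart, they cross within about 0.03 rad of square, and the bystanders look unmoved. Handing in.

```bash
python3 -c "
from h import *
print(env.sign_off())"
```

```text
the job is handed in; nothing more can be done
None
```

The black slate now lies flat, centred and crosswise on the blue-grey slate on the drying stand, and I handed the job in after about 18.6 s. The hand-in gives no verdict, so this rests on my own last measurements.

**What I did:**
- I dragged the black slate along the step under shut fingertips (about 5–6 N) until it stuck out about 48 mm over the open edge.
- I gripped it across its width about 20 mm from the overhanging end and lifted it. Its depth readings along the length showed no clear slope.
- I lowered it until light contact (about 3.6 N), opened the fingers, went straight up and backed the arm well away.

**Last checks (top camera):**

| Check | Measured | Limit |
|---|---|---|
| Centres apart (horizontal) | about 1 mm | 15 mm |
| Crossing angle off square | about 0.03 rad | 0.2 rad |
| Black slate top height | 51.3 mm (51 expected) | – |
| Movement of blue-grey slate | about 1 mm, within measurement error | 15 mm |

- **Disagreement:** after placing, the outline fit of the blue-grey slate gave a wrong centre and size because the black slate covers its middle. I used its pixel mean instead, which agrees with the first measurement.
- **Not measured:** I checked the bystanders only by eye. The jar, pot and mug look unmoved in the last crop. The marker is partly hidden by the gripper there, and the tape and carton are outside it; I last saw those two in place when the slate was lifted off the step.

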